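# Make up two bar trays from the stock

### The job

Make up the two bar trays from the things on the worktop. On the tray with three equal bays, stand the jigger upright, larger cup up as it stands now, in the middle bay, and put the half lime, cut face down, in one end bay and the flat-headed stopper, lying down, in the other; on the tray with two bays, lay the bottle opener flat in the long bay and the ball-headed stopper, lying down, in the short bay. Leave the kitchen timer standing where it is.

Things in the scene. Friction and masses are not known exactly. Their poses are not given: they have to be found in the camera images.
- three_bay_tray: The tray with three equal bays. Wooden, cork floor, fixed to the worktop, 277 x 122 x 17 mm; origin under its centre on the worktop, x along it, y across. Floor 5 mm above the worktop; rim 6 mm thick, 17 mm high; dividers 6 mm thick, 15 mm high. Bays are 110 mm wide in y, centred at y = 0. Each bay is 84 mm long in x; bay centres at x = -90, 0 and +90 mm.
- two_bay_tray: The tray with two unequal bays. Wooden, cork floor, fixed to the worktop, 277 x 122 x 17 mm; origin under its centre on the worktop, x along it, y across. Floor 5 mm above the worktop; rim 6 mm thick, 17 mm high; dividers 6 mm thick, 15 mm high. Bays are 110 mm wide in y, centred at y = 0. The long bay is 170 mm long in x, centred at x = -47.5 mm; the short bay is 89 mm long in x, centred at x = +88 mm.
- jigger_center (a point): Brass two-ended spirit measure (jigger), 47 mm across, 100 mm tall, standing upright with its larger cup up, about 0.11 kg. To the fingers it is a plain round body about 45 mm thick from half-way up to two thirds, without a narrow waist. The point is at its centre, half-way up; z is its upward axis.
- lime_half_center (a point): Half a lime, a green dome 54 mm across and 35 mm high, cut face down, about 0.03 kg; widest near its base. The point is at its centre, half-way up; z is its upward axis.
- flat_stopper_center (a point): The grey bottle stopper with a flat disc head, 48 mm long, 29 mm thick, about 0.06 kg. Lies on its side. The point is at its centre, half-way up; y is its long axis.
- ball_stopper_center (a point): The wood-coloured bottle stopper with a faceted ball head, 62 mm long, 27 mm thick, about 0.06 kg. Lies on its side. The point is at its centre, half-way up; y is its long axis.
- opener_center (a point): Solid brass bottle opener lying flat, 142 mm long (y), 38 mm wide at its head (x) and narrower at the handle, 8 mm thick, about 0.11 kg. To the fingers its outline has no waist or hole: about 26 mm wide in the middle. The point is at its centre, half-way up.
- timer_center (a point): Bystander: pale blue wind-up kitchen timer, round, 69 mm across, 42 mm high, standing loose at the left of the stock. (Behind and to the left of it a wall cabinet hangs 0.47 m above the worktop, over x > 0.62 m, y > 0.17 m: keep the wrist clear of it.) The point is at its centre, half-way up.
Mind the look-alikes: they are no part of the job. What is shaped like the part that bears lime_half_center but black or turquoise is not meant.

How it is judged:
By the outcome, as a careful person would: the job done as asked, in the order asked, and still so for the second after the job is handed in, with the robot touching nothing.
It also fails if it takes over 136 s, if anything falls off the work surface, if the arm or the gripper's body presses on something with over 40 N, if the wrist force passes 120 N, or if a joint passes its speed limit or range.

### The arm

A 7-joint arm with a two-finger parallel gripper is mounted at the origin on a cart in front of the work surface, level with it; the furniture and walls round the work are solid. World frame = base frame: x ahead of the robot, y to its left, z up, the work surface at z = 0. Lengths are in m, angles in degrees, forces in N, time in s.
With the tool pointing down it reaches from about 0.425 to 0.925 m from the base axis. Payload 6.8 kg.
Tool frame: the origin (TCP) lies at the very end of the fingers, on their centre line; the grasp point (between the pads) lies 19 mm behind it; z points along the fingers, y is the direction in which the jaws open and shut (so a half turn about z gives the same grasp; the last joint's range is limited). The gripper opens to 85 mm and grips with 20 to 120 N. Pads are 22 mm wide; open, the fingers measure 114 mm over their backs; the gripper's body (76 mm by 85 mm) begins 54 mm behind the grasp point. The pads swing forward as they close: fully open they stand 13 mm farther back than shut.
Start: joints at [-72.829, 27.33, 1.283, 89.118, -0.659, 63.558, -4.761], TCP at [0.268, 0.62, 0.231] pointing down, gripper open.
Joint ranges: [-169.35, 169.35], [-19.33, 120.38], [-80.79, 83.38], [13.8, 139.57], [-78.32, 258.32], [9.67, 109.79], [-169.56, 169.56]. Speed limits (degrees/s): [136.94, 136.94, 180, 180, 180, 180, 180].

### API

Orientations are given as [roll, pitch, yaw] about the fixed x, y, z axes, in that order (R = Rz(yaw) Ry(pitch) Rx(roll)).
In Python, from cell import bot gives the robot as it stands.
- The arm moves only by the tool servo_tool, never from a script. Its argument "plan" is a list of rows, each a list of 3 entries, a list of its own where there are three numbers: the opening, from 0 (shut) to 1 (fully open), then the shift along the world's x, y, z in mm, then the turn about the world's z in rad. In form: [[claw, [tx, ty, tz], roll], ...]. A call has 1 to 5 rows; each row shifts and turns the commanded pose from where the row before left it; what a row does not reach is not made up. A row lasts 1/10 s, in which the tool goes at most 50 mm and 8.59 degrees, less where a joint would pass 70% of its speed; a pose out of reach is approached as far as the arm can. A call with a gripper value outside its range is refused whole. The fingers move at their own pace and stop on an object; "grip_force" is the grip in N (left out, the last holds). Time passes only in rows, so rows that do not move let the fingers close. It gives the time, the measured TCP pose, the force and the opening at its end, in the units of the state.
- bot.sense(): the state, without advancing time (a new reading comes with each control period).
- bot.read_camera(name): name is "scene" or "side" or "wrist"; returns a dict with "frame" (400x640x3 uint8, red, green, blue), "z_map" (400x640 float32, m along the optical axis (not along the pixel's ray), 0 where there is no reading), "mtx" (3x3 intrinsics, pixels), "D" ([k1, k2, p1, p2, k3] as OpenCV has them; the pictures are not rectified), "eye" and "orientation" of the camera in the world; the wrist camera has in their place "tool_from_camera" (4x4, takes a point from camera to tool coordinates, whose origin is the TCP and whose axes are the flange's). Camera axes: x right, y down, z forward; pixel columns grow to the right and rows downward; lengths in m; the calibration is good to about 2 mm. A picture is of the moment at which its call begins: read the wrist's pose just before it.
- bot.job_done(): hands the job in, once; it reports no verdict.
The state is a dict: "time": time; "joint_pos": joint angles; "qd": joint speeds; "tau": joint torques, N m; "tool_pos": TCP position; "eef_rot": TCP orientation; "wrist_force": force on the tool from outside, world axes, zero at the start; "moment": the same for the moment, N m; "opening": finger opening in m.
Only numpy, scipy, OpenCV 4.12 (cv2) and the standard library are available. Lean on these libraries where they do the work, as an engineer would, in place of code of your own. Each camera call takes 0.05 s, during which the arm holds its last target. There are 200 camera calls.

## Working session

There is one attempt and no reset: what is moved stays moved. The work goes in short steps, Python scripts to look and compute and a tool call to move; the robot and the scene stay as the last step left them, time stands still between calls to the robot, and variables do not carry over. Pictures are saved under pics/ and viewed, about 12 in all and at most 16, crops included, and the job is handed in when it is done.

Besides the shell and the picture viewer there is one more tool, called after "Emit:" as a command line: name --argument value ..., lists and objects as JSON in quotes. servo_tool: Moves the arm, as the interface text tells. Its arguments: {"type":"object","properties":{"plan":{"type":"array","items":{"type":"array"}},"grip_force":{"type":"number"}},"required":["plan"]}

```bash
mkdir -p pics; ls
cat > h.py <<'E'
import numpy as np, cv2, json
from scipy.spatial.transform import Rotation as R
from cell import bot
def shot(name,save=None):
    s=bot.sense(); c=bot.read_camera(name)
    if save: cv2.imwrite(f'pics/{save}.png',c['frame'][:,:,::-1])
    if name=='wrist':
        T=np.eye(4);T[:3,:3]=R.from_euler('xyz',s['eef_rot'],degrees=True).as_matrix();T[:3,3]=s['tool_pos']
        T=T@np.array(c['tool_from_camera'])
    else:
        T=np.eye(4);T[:3,3]=c['eye'];o=np.array(c['orientation'])
        T[:3,:3]=o if o.shape==(3,3) else R.from_euler('xyz',o,degrees=True).as_matrix()
    c['T']=T
    return c
def cloud(c):
    h,w=c['z_map'].shape
    u,v=np.meshgrid(np.arange(w),np.arange(h))
    p=cv2.undistortPoints(np.stack([u,v],-1).reshape(-1,1,2).astype(np.float64),np.array(c['mtx']),np.array(c['D'])).reshape(h,w,2)
    z=c['z_map']
    P=np.stack([p[...,0]*z,p[...,1]*z,z],-1)@c['T'][:3,:3].T+c['T'][:3,3]
    P[z==0]=np.nan
    return P
E
python3 - <<'E'
from h import *
s=bot.sense();print(s)
for n in ('scene','side','wrist'):
    c=shot(n,n+'0');print(n,c['T'].round(3).tolist(),c['mtx'])
    np.savez(f'{n}0.npz',P=cloud(c),f=c['frame'])
E
```

```text
pics
{'time': 0.0, 'joint_pos': array([-72.83071176,  27.37642939,   1.27779746,  89.17978727,
        -0.65943304,  63.55795258,  -4.76098581]), 'qd': array([ 0.04659693,  0.0118053 , -0.05654287,  0.02682156,  0.04696722,
       -0.01077586, -0.12822499]), 'tau': array([-8.49341359e-04, -5.96459413e+01,  1.60752095e+00, -2.81205386e+01,
        1.23738527e-02,  9.10616247e-03,  2.01133821e-05]), 'tool_pos': array([0.26742373, 0.61910226, 0.23030669]), 'eef_rot': array([-1.79893327e+02,  6.51780416e-03,  1.56640253e+02]), 'wrist_force': array([ 0.54198076, -0.19321788, -0.36892372]), 'moment': array([-0.03969384, -0.04779802,  0.02705405]), 'opening': 0.08551891256605984}
scene [[0.831, -0.404, 0.383, 0.185], [-0.556, -0.593, 0.582, -0.534], [-0.008, -0.696, -0.718, 0.81], [0.0, 0.0, 0.0, 1.0]] [[480.53190282   0.         323.33737807]
 [  0.         480.53190282 204.97816177]
 [  0.           0.           1.        ]]
side [[-0.88, -0.235, 0.414, 0.037], [-0.475, 0.398, -0.785, 1.103], [0.019, -0.887, -0.461, 0.664], [0.0, 0.0, 0.0, 1.0]] [[496.54875184   0.         313.01532824]
 [  0.         496.54875184 200.72472156]
 [  0.           0.           1.        ]]
wrist [[0.397, 0.883, 0.25, 0.203], [0.918, -0.382, -0.109, 0.646], [-0.001, 0.273, -0.962, 0.372], [0.0, 0.0, 0.0, 1.0]] [[360.80504049   0.         322.88324723]
 [  0.         360.80504049 196.07511387]
 [  0.           0.           1.        ]]
```

View pics/scene0.png

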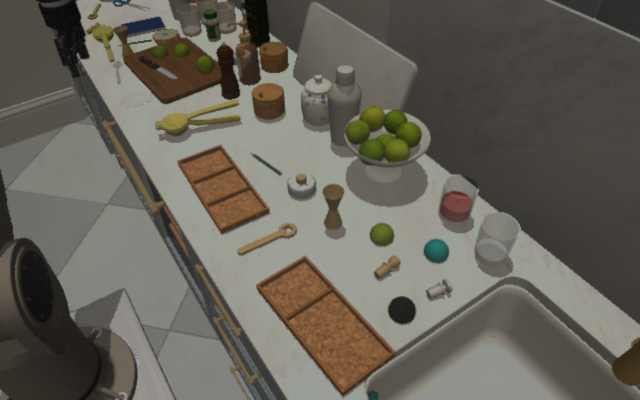

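View pics/side0.png

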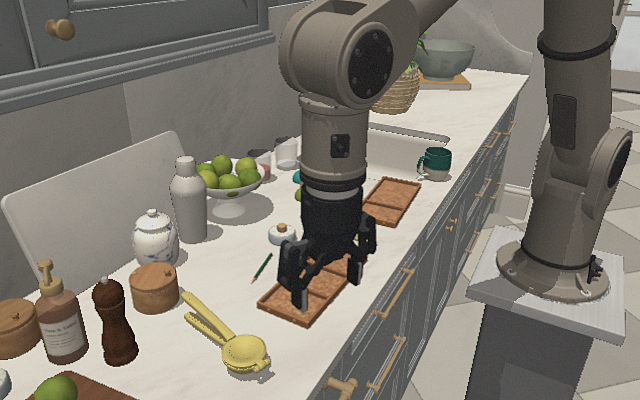

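The scene view shows the three-bay tray at (222,187), the two-bay tray at (325,320), and the opener at (268,238). The jigger is at (333,207) and the timer at (301,185). The ball stopper is at (388,267) and the flat stopper at (440,289). The lime-shaped candidates are green (381,234), turquoise (436,250) and black (402,309). The green one fits, since the task excludes black and turquoise. In the side view the arm is over the three-bay tray.

Run:
```python
from h import *
d=np.load('scene0.npz');P=d['P'];f=d['f']
cv2.imwrite('pics/crop1.png',cv2.resize(f[150:390,150:470],None,fx=2.5,fy=2.5,interpolation=cv2.INTER_CUBIC)[:,:,::-1])
z=P[...,2]
print('table z',[z[a,b].round(4) for a,b in ((260,240),(230,290),(290,370),(170,250))])
m=(z>0.0045)&(z<0.2)
n,l,st,ce=cv2.connectedComponentsWithStats(m.astype(np.uint8),connectivity=4)
for nm,(u,v) in dict(jig=(333,195),lime=(381,234),turq=(436,250),black=(402,309),ball=(385,268),flat=(438,290),opener=(268,238),timer=(301,185),t3=(222,187),t2=(325,310)).items():
    k=l[v,u]
    if k==0: print(nm,'none',P[v,u]);continue
    Q=P[l==k]
    (c,sz,a)=cv2.minAreaRect((Q[:,:2]*1000).astype(np.float32))
    print(nm,len(Q),'min',Q.min(0).round(3),'max',Q.max(0).round(3),'rect',np.round(c,1),np.round(sz,1),round(a,1),'mean',Q.mean(0).round(3))
    ev,V=np.linalg.eigh(np.cov(Q[:,:2].T)); print('   axis ang',np.degrees(np.arctan2(V[1,1],V[0,1])).round(1))
```

```text
table z [np.float64(-0.0002), np.float64(0.0039), np.float64(0.001), np.float64(0.0022)]
jig 672 min [0.58  0.041 0.005] max [0.626 0.089 0.104] rect [604.1  63.9] [47.9 45.5] 28.2 mean [0.602 0.062 0.062]
   axis ang 56.1
lime 426 min [ 0.642 -0.058  0.005] max [ 0.692 -0.007  0.037] rect [666.3 -32.7] [47.6 51.3] 69.0 mean [ 0.662 -0.038  0.023]
   axis ang 135.5
turq 460 min [ 0.707 -0.158  0.005] max [ 0.758 -0.107  0.037] rect [ 733.  -135.1] [45.9 51.5] 56.0 mean [ 0.727 -0.138  0.022]
   axis ang 129.3
black 578 min [ 0.554 -0.228  0.005] max [ 0.604 -0.177  0.036] rect [ 578.3 -203.7] [47.5 50.2] 15.4 mean [ 0.575 -0.207  0.023]
   axis ang 125.0
ball 292 min [ 0.59  -0.121  0.005] max [ 0.648 -0.096  0.028] rect [ 619.1 -109.2] [58.2 24. ] 4.2 mean [ 0.618 -0.111  0.019]
   axis ang -176.7
flat 284 min [ 0.644 -0.227  0.005] max [ 0.69  -0.194  0.031] rect [ 668.3 -206.4] [30.4 47.4] 72.9 mean [ 0.667 -0.212  0.019]
   axis ang 166.6
opener 471 min [0.383 0.08  0.005] max [0.525 0.117 0.014] rect [454.8 104.9] [ 36.6 141.6] 83.4 mean [0.46  0.1   0.009]
   axis ang 177.2
timer 610 min [0.568 0.16  0.005] max [0.636 0.233 0.047] rect [601.3 195. ] [65.3 69.5] 15.8 mean [0.598 0.187 0.026]
   axis ang 146.3
t3 3235 min [0.377 0.17  0.005] max [0.507 0.454 0.023] rect [442.8 312.8] [283.7 124.2] 88.5 mean [0.442 0.294 0.009]
   axis ang 88.5
t2 7160 min [ 0.374 -0.274  0.005] max [0.511 0.01  0.022] rect [ 442.9 -131.4] [123.5 280.3] 3.2 mean [ 0.443 -0.136  0.009]
   axis ang 92.7
```

View pics/crop1.png

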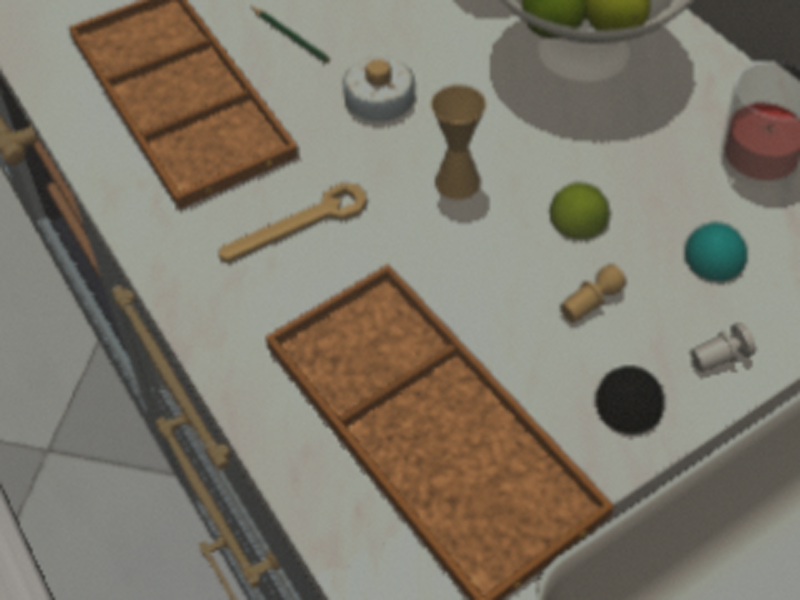

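The enlarged crop shows the green lime half at crop (580,210), the ball-headed stopper at (595,292) and the flat-headed stopper at (725,348). The opener's head points to +x. Two-bay tray: the short bay is at the +y end. Measured heights match the given sizes to 2–5 mm. First I move above the jigger at about (0.604, 0.064).

Emit:
servo_tool --plan '[[1,[22.5,-37,0],0],[1,[22.5,-37,0],0],[1,[22.5,-37,0],0],[1,[22.5,-37,0],0],[1,[22.5,-37,0],0]]' --grip_force 40

```text
time: 0.65
tool_pos: [0.3808, 0.4329, 0.2311]
eef_rot: [-180.0, -0.0, 156.6]
wrist_force: [0.6, 0.6, -0.7]
opening: 0.0852
```

Emit:
servo_tool --plan '[[1,[22.5,-37,0],0],[1,[22.5,-37,0],0],[1,[22.5,-37,0],0],[1,[22.5,-37,0],0],[1,[22.5,-37,0],0]]'

```text
time: 1.15
tool_pos: [0.4932, 0.248, 0.2313]
eef_rot: [180.0, -0.0, 156.6]
wrist_force: [1.2, 0.5, 0.5]
opening: 0.0853
```

Emit:
servo_tool --plan '[[1,[22.5,-37,0],0],[1,[22.5,-37,0],0],[1,[22.5,-37,0],0],[1,[22.5,-37,0],0],[1,[22.5,-37,0],0]]'

```text
time: 1.65
tool_pos: [0.6057, 0.0631, 0.2312]
eef_rot: [-180.0, -0.0, 156.6]
wrist_force: [1.1, -0.5, 0.5]
opening: 0.0851
```

Emit:
servo_tool --plan '[[1,[0,0,0],0],[1,[0,0,0],0],[1,[0,0,0],0]]'

```text
time: 1.95
tool_pos: [0.6046, 0.0661, 0.2309]
eef_rot: [180.0, -0.1, 156.7]
wrist_force: [-0.3, 0.5, -0.6]
opening: 0.0853
```

```bash
cat > seg.py <<'E'
from h import *
def comps(P,zlo=0.0035,zhi=0.15,amin=60):
    m=(P[...,2]>zlo)&(P[...,2]<zhi)
    n,l,st,_=cv2.connectedComponentsWithStats(m.astype(np.uint8),connectivity=4)
    for k in range(1,n):
        if st[k,4]<amin: continue
        Q=P[l==k]; c,sz,a=cv2.minAreaRect((Q[:,:2]*1000).astype(np.float32))
        V=np.linalg.eigh(np.cov(Q[:,:2].T))[1]
        print('px',st[k,:2]+st[k,2:4]//2,'n',st[k,4],'min',(1000*Q.min(0)).round(),'max',(1000*Q.max(0)).round(),'rect',np.round(c,1),np.round(sz,1),round(a,1),'pca',np.degrees(np.arctan2(V[1,1],V[0,1])).round(1))
E
python3 - <<'E'
from seg import *
c=shot('wrist','wrist1'); comps(cloud(c),0.0045)
E
```

```text
px [113 104] n 5759 min [ 378. -265.    5.] max [511.  10.  19.] rect [ 442.3 -130.6] [122.8 276.4] 3.5 pca 96.9
px [309  39] n 1662 min [450.  80.   5.] max [525. 117.  10.] rect [489.4 102.7] [37.9 71.4] 74.7 pca 177.6
px [402   9] n 419 min [483. 171.   5.] max [501. 215.  19.] rect [498.6 190.6] [46.6 14. ] 68.4 pca 75.6
px [560  34] n 693 min [564. 268.   5.] max [589. 373.   9.] rect [576.  320.5] [  7.1 105.8] 11.2 pca 101.3
px [446 111] n 4479 min [568. 161.   5.] max [637. 231.  44.] rect [602.1 195.9] [69.3 68.7] 78.2 pca 67.8
px [319 179] n 3114 min [579.  39.   5.] max [626.  86. 101.] rect [602.4  62.5] [46.4 46.5] 39.3 pca 153.0
px [551 282] n 12437 min [707. 144.   5.] max [875. 323. 138.] rect [791.  217.6] [194.3 117.8] 70.2 pca 56.9
px [180 240] n 927 min [ 589. -120.    5.] max [643. -94.  26.] rect [ 615.3 -107.8] [53.4 23.7] 5.7 pca -174.2
px [ 90 240] n 2027 min [ 553. -222.    5.] max [ 607. -174.   34.] rect [ 580.4 -198.2] [47.2 52.6] 73.9 pca -172.6
px [265 251] n 1789 min [641. -56.   5.] max [692.  -5.  35.] rect [666.3 -30.2] [51.6 50.3] 77.5 pca 46.8
px [413 328] n 4045 min [710.  49.   5.] max [787. 125. 135.] rect [753.   89.1] [61.9 81.5] 24.5 pca 141.2
px [126 299] n 362 min [ 645. -211.    5.] max [ 669. -191.   22.] rect [ 656.3 -201.1] [19.1 22.6] 82.4 pca -167.7
px [217 331] n 1194 min [ 711. -144.    5.] max [ 759. -105.   34.] rect [ 738.  -123.7] [37.9 46.4] 38.2 pca 164.7
px [534 396] n 147 min [835. 149. 120.] max [841. 169. 133.] rect [838. 159.] [ 5.6 20.5] 1.9 pca 90.2
```

View pics/wrist1.png

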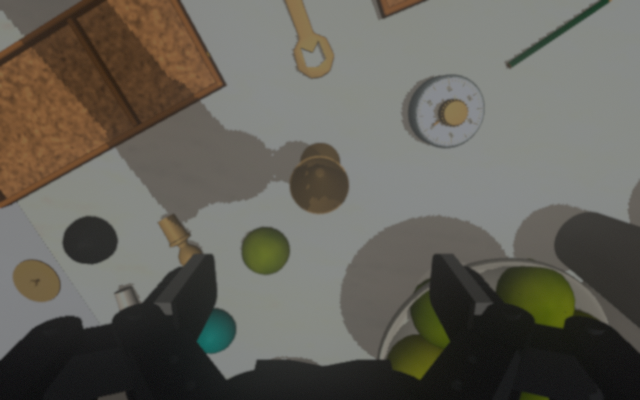

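The wrist view shows the jigger at (319,180) below the tool, with the timer at (447,110) and the lime at (265,250). The jigger refines to (0.602, 0.0625). I descend and grip it.

Emit:
servo_tool --plan '[[1,[-2,-3,-35],0],[1,[0,0,-45],0],[1,[0,0,-45],0],[1,[0,0,-40],0],[1,[0,0,-24],0]]'

```text
time: 2.5
tool_pos: [0.6008, 0.0635, 0.0392]
eef_rot: [-179.9, -0.2, 156.8]
wrist_force: [0.0, 0.1, -0.6]
opening: 0.0856
```

Emit:
servo_tool --plan '[[1,[0,0,0],0],[0.3,[0,0,0],0],[0.3,[0,0,0],0],[0.3,[0,0,0],0],[0.3,[0,0,0],0]]'

```text
time: 3.0
tool_pos: [0.6048, 0.0619, 0.0445]
eef_rot: [179.9, 0.2, 156.6]
wrist_force: [-0.6, 0.1, 6.6]
opening: 0.0448
```

Emit:
servo_tool --plan '[[0.3,[0,0,0],0],[0.3,[0,0,0],0],[0.3,[0,0,10],0],[0.3,[0,0,10],0],[0.3,[0,0,0],0]]'

```text
time: 3.5
tool_pos: [0.6046, 0.0618, 0.0645]
eef_rot: [179.9, 0.2, 156.6]
wrist_force: [0.6, 0.1, -0.9]
opening: 0.0448
```

Emit:
servo_tool --plan '[[0.3,[0,0,35],0],[0.3,[-20,31,0],0],[0.3,[-20,31,0],0],[0.3,[-20,31,0],0],[0.3,[-20,31,0],0]]'

```text
time: 4.0
tool_pos: [0.5223, 0.1867, 0.0976]
eef_rot: [180.0, 0.0, 156.6]
wrist_force: [0.4, 1.1, -0.3]
opening: 0.0452
```

Emit:
servo_tool --plan '[[0.3,[-20,31,0],0],[0.3,[-20,31,0],0],[0.3,[-20,32,0],0],[0.3,[-20,33,0],0],[0.3,[0,0,0],0]]'

```text
time: 4.5
tool_pos: [0.4395, 0.3188, 0.0974]
eef_rot: [179.9, -0.1, 157.2]
wrist_force: [-0.1, 0.8, -1.1]
opening: 0.0454
```

Emit:
servo_tool --plan '[[0.3,[0,0,0],0],[0.3,[0,0,-20],0],[0.3,[0,0,-15],0],[0.3,[0,0,0],0],[0.3,[0,0,0],0]]'

```text
time: 5.0
tool_pos: [0.4439, 0.3115, 0.0625]
eef_rot: [-180.0, 0.0, 156.5]
wrist_force: [-0.1, -0.6, -0.0]
opening: 0.0448
```

Emit:
servo_tool --plan '[[0.3,[0,0,-7],0],[0.3,[0,0,-5],0],[0.3,[0,0,-1],0],[0.3,[0,0,0],0],[0.3,[0,0,0],0]]'

```text
time: 5.5
tool_pos: [0.4434, 0.3127, 0.0495]
eef_rot: [180.0, 0.0, 156.6]
wrist_force: [-0.0, -0.8, 1.9]
opening: 0.045
```

Emit:
servo_tool --plan '[[0.6,[0,0,0],0],[0.8,[0,0,0],0],[0.9,[0,0,0],0],[0.9,[0,0,0],0],[0.9,[0,0,0],0]]'

```text
time: 6.0
tool_pos: [0.4432, 0.3127, 0.0493]
eef_rot: [180.0, -0.0, 156.6]
wrist_force: [-0.4, 0.5, -0.0]
opening: 0.0767
```

Emit:
servo_tool --plan '[[0.9,[0,0,10],0],[0.9,[0,0,30],0],[0.9,[0,0,45],0],[0.9,[0,0,45],0],[1,[0,0,20],0]]'

```text
time: 6.5
tool_pos: [0.4449, 0.3137, 0.2043]
eef_rot: [179.7, 0.1, 156.6]
wrist_force: [0.3, 0.2, -0.1]
opening: 0.0853
```

Jigger placed. Next the lime at (0.6665, -0.030), with the jaws turned to about 30°.

Emit:
servo_tool --plan '[[1,[22,-34.5,0],-0.064],[1,[22,-34.5,0],-0.064],[1,[22,-34.5,0],-0.064],[1,[22,-34.5,0],-0.064],[1,[22,-34.5,0],-0.064]]'

```text
time: 7.0
tool_pos: [0.5539, 0.1387, 0.2003]
eef_rot: [179.9, 0.0, 138.2]
wrist_force: [0.7, 0.2, -0.0]
opening: 0.0853
```

Emit:
servo_tool --plan '[[1,[22,-34.5,0],-0.064],[1,[22,-34.5,0],-0.064],[1,[22,-34.5,0],-0.064],[1,[22,-34.5,0],-0.064],[1,[22,-34.5,0],-0.064]]'

```text
time: 7.5
tool_pos: [0.6639, -0.0336, 0.2002]
eef_rot: [180.0, -0.0, 119.8]
wrist_force: [0.9, 0.0, -0.1]
opening: 0.0848
```

Emit:
servo_tool --plan '[[1,[0,0,0],0],[1,[0,0,0],0]]'

```text
time: 7.7
tool_pos: [0.6632, -0.0335, 0.1996]
eef_rot: [-180.0, 0.0, 119.9]
wrist_force: [0.8, 1.3, 0.6]
opening: 0.0857
```

Run:
```python
from seg import *
print(bot.sense()['tool_pos'],bot.sense()['eef_rot'])
c=shot('wrist','wrist2'); comps(cloud(c),0.004)
c=shot('scene','scene2');
cv2.imwrite('pics/both2.png',np.vstack([cv2.imread('pics/wrist2.png')[:,:],cv2.resize(cv2.imread('pics/scene2.png')[100:225,140:380],(640,333))])[:600] if 0 else np.hstack([cv2.resize(cv2.imread('pics/wrist2.png'),(400,250)),cv2.resize(cv2.imread('pics/scene2.png')[100:250,140:380],(400,250))]))
```

```text
[ 0.66316152 -0.03347342  0.19962451] [-1.79991142e+02  7.15401408e-03  1.19862649e+02]
px [ 90 146] n 11390 min [ 375. -272.    4.] max [511.   9.  19.] rect [ 443.  -132.1] [123.3 278.4] 3.8 pca 99.0
px [547 176] n 36236 min [707. -59.   4.] max [942. 186. 140.] rect [845.1  54.6] [157.7 296. ] 38.1 pca 147.8
px [123  27] n 79 min [442. -18.   4.] max [459.  -7.   6.] rect [450.6 -10.4] [14.3 11.1] 37.3 pca 173.9
px [53 30] n 111 min [389. -48.   4.] max [408. -35.   7.] rect [397.4 -43.7] [18.3 13. ] 28.0 pca -175.9
px [107  34] n 85 min [433. -30.   4.] max [449. -20.   6.] rect [440.8 -25. ] [16.5  9.7] 3.4 pca -154.1
px [122  43] n 128 min [446. -31.   4.] max [463. -15.   7.] rect [454.1 -22. ] [18.8 11.8] 66.4 pca 54.5
px [91 45] n 78 min [427. -46.   4.] max [437. -32.   6.] rect [430.6 -38.4] [12.  10.2] 32.9 pca 68.5
px [126  84] n 74 min [467. -61.   4.] max [477. -45.   6.] rect [473.  -53.8] [16.8  9.3] 74.1 pca 79.4
px [26 97] n 72 min [ 387. -115.    4.] max [ 402. -106.    6.] rect [ 394.  -110.6] [ 6.2 14.5] 64.8 pca 152.3
px [ 30 112] n 222 min [ 387. -138.    4.] 
[... 1644 characters left out ...]
 80.0 pca 95.9
px [168 267] n 1155 min [ 554. -220.    4.] max [ 590. -175.   33.] rect [ 569.5 -193.7] [48.7 27.1] 66.8 pca 58.3
px [336 286] n 2009 min [ 708. -156.    4.] max [ 760. -106.   35.] rect [ 732.9 -129.5] [51.7 46.2] 31.0 pca -146.0
px [437 308] n 166 min [ 812. -102.    4.] max [829. -74.  84.] rect [818.5 -89.1] [ 4.  31.9] 31.8 pca 120.7
px [248 314] n 951 min [ 645. -218.    5.] max [ 692. -191.   29.] rect [ 668.1 -202.6] [25.6 45.6] 81.7 pca 173.7
px [382 359] n 990 min [ 794. -206.    4.] max [ 851. -163.   48.] rect [ 816.4 -178.5] [66.1 24.4] 31.8 pca -151.7
px [534 396] n 147 min [ 937. -128.   54.] max [ 941. -103.   78.] rect [ 939.  -115.6] [ 3.8 24.9] 2.5 pca 90.3
```

View pics/both2.png

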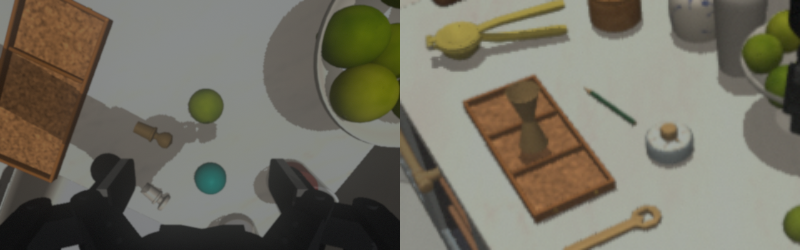

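Run:
```python
from seg import *
P=cloud(shot('wrist')); Q=P[(P[...,2]>.05)&(P[...,2]<.15)&(P[...,0]>.55)&(P[...,0]<.9)]
d=np.hypot(Q[:,0]-.667,Q[:,1]+.03); i=np.argsort(d)[:400:40]; print(Q[i].round(3),d[i].round(3))
```

```text
[[0.743 0.061 0.11 ]
 [0.745 0.061 0.112]
 [0.741 0.064 0.11 ]
 [0.745 0.062 0.113]
 [0.738 0.068 0.107]
 [0.75  0.058 0.111]
 [0.756 0.053 0.11 ]
 [0.735 0.071 0.108]
 [0.731 0.074 0.109]
 [0.746 0.064 0.111]] [0.119 0.12  0.12  0.12  0.121 0.121 0.121 0.122 0.122 0.123]
```

Nothing near the lime for 119 mm. Descending on it.

Emit:
servo_tool --plan '[[1,[3.5,3,-35],0],[1,[0,0,-45],0],[1,[0,0,-45],0],[1,[0,0,-45],0],[1,[0,0,-15],0]]' --grip_force 25

```text
time: 8.35
tool_pos: [0.663, -0.027, 0.0099]
eef_rot: [-179.7, -0.3, 120.1]
wrist_force: [-0.4, 0.0, -0.2]
opening: 0.0854
```

Emit:
servo_tool --plan '[[0.9,[0,0,-6],0],[0.8,[0,0,-3],0],[0.5,[0,0,0],0],[0.4,[0,0,0],0],[0.4,[0,0,0],0]]'

```text
time: 8.85
tool_pos: [0.6683, -0.0293, 0.0077]
eef_rot: [179.8, 0.1, 120.0]
wrist_force: [-0.3, -0.0, 7.1]
opening: 0.0466
```

Emit:
servo_tool --plan '[[0.4,[0,0,0],0],[0.4,[0,0,0],0],[0.4,[0,0,0],0],[0.4,[0,0,15],0],[0.4,[0,0,15],0]]'

```text
time: 9.35
tool_pos: [0.6668, -0.0295, 0.0369]
eef_rot: [180.0, 0.0, 120.0]
wrist_force: [1.1, -0.0, -0.2]
opening: 0.0467
```

Emit:
servo_tool --plan '[[0.4,[0,0,40],0],[0.4,[0,0,45],0],[0.4,[0,0,45],0],[0.4,[0,0,0],0]]'

```text
time: 9.75
tool_pos: [0.6712, -0.0305, 0.1743]
eef_rot: [179.3, 0.4, 119.9]
wrist_force: [0.3, 0.6, -0.1]
opening: 0.0464
```

Run:
```python
from seg import *
print(bot.sense())
c=shot('side');w=shot('wrist')
cv2.imwrite('pics/v3.png',np.hstack([cv2.resize(w['frame'],(400,250)),cv2.resize(c['frame'],(400,250))])[:,:,::-1])
```

```text
{'time': 9.75, 'joint_pos': array([-21.35428865,  31.73658998,  26.82020861,  94.70276362,
       -16.55206516,  56.71888086,  40.89376434]), 'qd': array([ 0.59697837,  3.66653392, -1.99912709,  4.26953002, -1.17416461,
       -3.48642932,  0.93732333]), 'tau': array([ -1.31535854, -57.81876326,   8.0744952 , -24.77105677,
         0.12362561,   0.90604473,  -0.17133587]), 'tool_pos': array([ 0.67118139, -0.03049382,  0.17431495]), 'eef_rot': array([179.3109951 ,   0.36854931, 119.90709955]), 'wrist_force': array([ 0.27644195,  0.57962703, -0.07144045]), 'moment': array([-0.04169318, -0.04452914,  0.00644545]), 'opening': 0.046428746083307555}
```

View pics/v3.png

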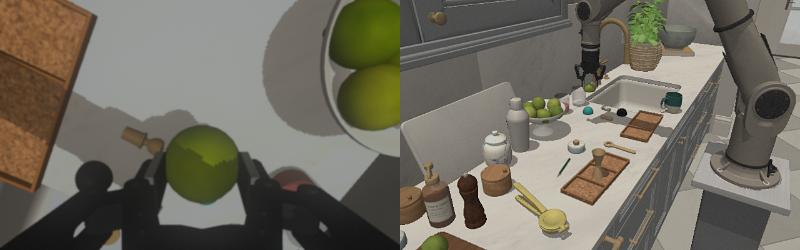

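The lime is held and the jigger is in its bay (side view). The far bay takes the lime, because there the wrist camera points away from the jigger.

Emit:
servo_tool --plan '[[0.4,[-18.6,36,0],-0.046],[0.4,[-18.6,36,0],-0.046],[0.4,[-18.6,36,0],-0.046],[0.4,[-18.6,36,0],-0.046],[0.4,[-18.6,36,0],-0.046]]'

```text
time: 10.35
tool_pos: [0.5717, 0.1518, 0.1643]
eef_rot: [-179.9, 0.0, 106.7]
wrist_force: [-0.1, 1.4, -1.0]
opening: 0.0467
```

Emit:
servo_tool --plan '[[0.4,[-18.6,36,0],-0.046],[0.4,[-18.6,36,0],-0.046],[0.4,[-18.6,36,0],-0.046],[0.4,[-18.6,36,0],-0.046],[0.4,[-18.6,36,0],-0.046]]'

```text
time: 10.85
tool_pos: [0.4789, 0.3315, 0.1644]
eef_rot: [-179.9, 0.1, 93.5]
wrist_force: [0.5, -0.3, -0.4]
opening: 0.0469
```

Emit:
servo_tool --plan '[[0.4,[-18.6,36,0],-0.046],[0.4,[-18.4,36,0],-0.046],[0.4,[0,0,-30],0],[0.4,[0,0,-30],0],[0.4,[0,0,0],0]]'

```text
time: 11.35
tool_pos: [0.4403, 0.4005, 0.101]
eef_rot: [-179.7, 0.4, 88.4]
wrist_force: [-0.4, -0.4, -0.6]
opening: 0.0466
```

Emit:
servo_tool --plan '[[0.4,[0,0,-30],0],[0.4,[0,0,-30],0],[0.4,[0,0,-10],0],[0.4,[0,0,0],0],[0.4,[0,0,0],0]]'

```text
time: 11.85
tool_pos: [0.4446, 0.4029, 0.0367]
eef_rot: [179.9, -0.1, 88.3]
wrist_force: [0.4, 0.2, 0.6]
opening: 0.0467
```

Emit:
servo_tool --plan '[[0.4,[0,0,-10],0],[0.4,[0,0,-8],0],[0.4,[0,0,-4],0],[0.4,[0,0,0],0],[0.4,[0,0,0],0]]'

```text
time: 12.35
tool_pos: [0.4437, 0.4026, 0.0132]
eef_rot: [-180.0, 0.0, 88.3]
wrist_force: [0.4, 0.3, 0.2]
opening: 0.0466
```

Emit:
servo_tool --plan '[[0.65,[0,0,0],0],[0.7,[0,0,0],0],[0.72,[0,0,0],0],[0.74,[0,0,0],0],[0.74,[0,0,0],0]]'

```text
time: 12.85
tool_pos: [0.4437, 0.4027, 0.0133]
eef_rot: [180.0, -0.0, 88.3]
wrist_force: [0.3, 0.8, 0.1]
opening: 0.0636
```

Emit:
servo_tool --plan '[[0.74,[0,0,15],0],[0.74,[0,0,35],0],[0.74,[0,0,45],0],[0.74,[0,0,45],0],[0.74,[0,0,45],0]]'

```text
time: 13.35
tool_pos: [0.4437, 0.4022, 0.2012]
eef_rot: [180.0, -0.0, 88.3]
wrist_force: [0.0, 0.3, 0.8]
opening: 0.0633
```

Emit:
servo_tool --plan '[[0.74,[15,-40.6,0],0.087],[0.74,[15,-40.6,0],0.087],[0.74,[15,-40.6,0],0.087],[0.74,[15,-40.6,0],0.087],[0.74,[15,-40.6,0],0.087]]'

```text
time: 13.85
tool_pos: [0.5191, 0.1978, 0.1996]
eef_rot: [179.9, -0.0, 113.4]
wrist_force: [-0.1, -0.3, 0.2]
opening: 0.0634
```

Emit:
servo_tool --plan '[[0.74,[15,-40.6,0],0.087],[0.74,[15,-40.6,0],0.087],[0.74,[15,-40.6,0],0.087],[0.74,[15,-40.6,0],0.087],[0.74,[15,-40.6,0],0.087]]'

```text
time: 14.35
tool_pos: [0.5941, -0.0053, 0.1996]
eef_rot: [179.9, 0.0, 138.4]
wrist_force: [0.9, 0.1, 0.9]
opening: 0.0631
```

Emit:
servo_tool --plan '[[0.74,[15,-40.6,0],0.087],[0.74,[15,-40.6,0],0.087],[0.74,[15,-40.6,0],0.087],[0.74,[15,-40.6,0],0.087],[0.74,[15,-40.6,0],0.087]]'

```text
time: 14.85
tool_pos: [0.669, -0.2083, 0.1996]
eef_rot: [-180.0, 0.0, 163.3]
wrist_force: [1.4, 0.3, -0.7]
opening: 0.0629
```

Emit:
servo_tool --plan '[[0.6,[0,0,0],0],[0.6,[0,0,0],0]]'

```text
time: 15.05
tool_pos: [0.6682, -0.2083, 0.1991]
eef_rot: [-180.0, 0.0, 162.9]
wrist_force: [1.1, 1.0, 0.7]
opening: 0.0514
```

Run:
```python
from seg import *
print(bot.sense()['tool_pos'],bot.sense()['eef_rot'])
w=shot('wrist'); P=cloud(w); Q=P.copy(); Q[(P[...,0]<.53)|(P[...,0]>.78)]=np.nan; comps(Q,0.004)
c=shot('scene')
cv2.imwrite('pics/v4.png',np.hstack([cv2.resize(w['frame'],(640,400)),cv2.resize(c['frame'][140:240,165:205*1+100][:,:],(0,0),fx=2,fy=2) if 0 else np.zeros((400,1,3),np.uint8)])[:,:,::-1])
cv2.imwrite('pics/v4b.png',cv2.resize(c['frame'][130:250,150:340],None,fx=3,fy=3,interpolation=cv2.INTER_CUBIC)[:,:,::-1])
np.savez('s4.npz',P=cloud(c),f=c['frame'])
```

```text
[ 0.66821883 -0.20825196  0.19906624] [-1.79962771e+02  2.26040733e-02  1.62895873e+02]
px [301  75] n 3023 min [ 554. -230.    4.] max [ 607. -176.   35.] rect [ 581.1 -202.4] [52.  53.5] 48.8 pca 136.3
px [416  85] n 1690 min [ 589. -122.    7.] max [650. -96.  26.] rect [ 619.6 -109.6] [60.8 24.9] 4.1 pca -175.3
px [330 172] n 1143 min [ 645. -222.    7.] max [ 693. -193.   29.] rect [ 668.  -204.5] [27.7 45.9] 80.8 pca 172.2
px [418 213] n 2391 min [ 708. -160.    4.] max [ 760. -108.   34.] rect [ 733.8 -133.6] [51.8 51.3] 77.0 pca 109.4
```

View pics/v4.png

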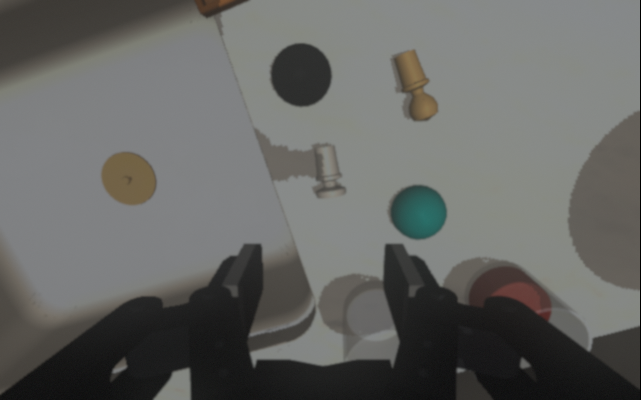

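View pics/v4b.png

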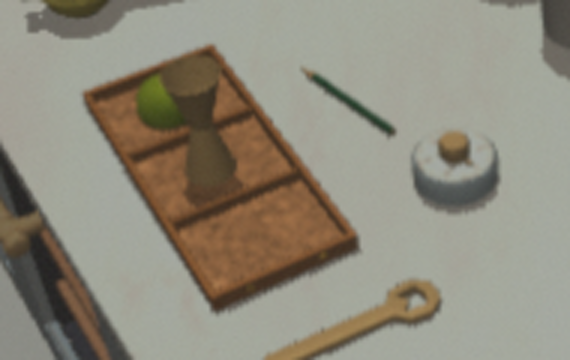

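The lime half sits in the far bay and the jigger in the middle bay (crop at about (165,100) and (210,130)). The wrist view shows the flat stopper at (328,172), its axis about 172°. I turn slightly and descend.

Emit:
servo_tool --plan '[[0.6,[-2,1,-35],0.08],[0.6,[0,0,-45],0.08],[0.6,[0,0,-45],0],[0.6,[0,0,-45],0],[0.6,[0,0,-16],0]]' --grip_force 30

```text
time: 15.65
tool_pos: [0.6637, -0.2017, 0.008]
eef_rot: [179.9, -0.4, 172.4]
wrist_force: [0.2, 0.2, -0.5]
opening: 0.0514
```

Emit:
servo_tool --plan '[[0.6,[0,0,-7],0],[0.6,[0,0,-3],0],[0.3,[0,0,0],0],[0.1,[0,0,0],0],[0.1,[0,0,0],0]]'

```text
time: 16.15
tool_pos: [0.6683, -0.2056, 0.0046]
eef_rot: [-180.0, 0.2, 172.3]
wrist_force: [0.1, 0.4, 6.6]
opening: 0.0242
```

Emit:
servo_tool --plan '[[0.1,[0,0,0],0],[0.1,[0,0,0],0],[0.1,[0,0,0],0],[0.1,[0,0,15],0],[0.1,[0,0,15],0]]'

```text
time: 16.65
tool_pos: [0.6666, -0.2055, 0.0336]
eef_rot: [-180.0, -0.0, 172.3]
wrist_force: [-0.3, 0.1, 0.0]
opening: 0.0238
```

Emit:
servo_tool --plan '[[0.1,[0,0,45],0],[0.1,[0,0,45],0],[0.1,[0,0,45],0],[0.1,[0,0,0],0],[0.1,[0,0,0],0]]'

```text
time: 17.15
tool_pos: [0.6676, -0.2058, 0.1702]
eef_rot: [-180.0, 0.2, 172.3]
wrist_force: [-0.9, 0.1, -2.2]
opening: 0.024
```

Run:
```python
from seg import *
w=shot('wrist')
cv2.imwrite('pics/v5.png',w['frame'][100:400,120:520,::-1])
```

```text
(no output)
```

View pics/v5.png

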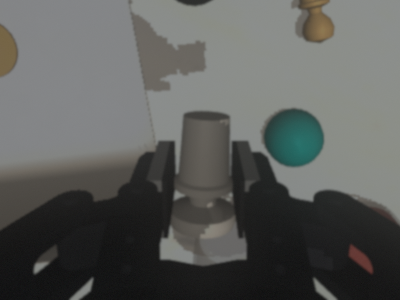

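The flat stopper is held squarely. Taking it to the near bay (0.440, 0.223).

Emit:
servo_tool --plan '[[0.1,[-18.9,35.7,0],0.009],[0.1,[-18.9,35.7,0],0.009],[0.1,[-18.9,35.7,0],0.009],[0.1,[-18.9,35.7,0],0.009],[0.1,[-18.9,35.7,0],0.009]]'

```text
time: 17.7
tool_pos: [0.57, -0.0255, 0.1659]
eef_rot: [-180.0, -0.2, 174.9]
wrist_force: [1.5, 1.3, 0.8]
opening: 0.0238
```

Emit:
servo_tool --plan '[[0.1,[-18.9,35.7,0],0.009],[0.1,[-18.9,35.7,0],0.009],[0.1,[-18.9,35.7,0],0.009],[0.1,[-18.9,35.7,0],0.009],[0.1,[-18.9,35.7,0],0.009]]'

```text
time: 18.2
tool_pos: [0.4756, 0.1525, 0.1661]
eef_rot: [-179.9, -0.1, 177.5]
wrist_force: [0.2, 0.0, 0.3]
opening: 0.024
```

Emit:
servo_tool --plan '[[0.1,[-18.9,35.7,0],0.009],[0.1,[-18.9,35.7,0],0.009],[0.1,[0,0,-40],0],[0.1,[0,0,-40],0],[0.1,[0,0,0],0]]'

```text
time: 18.7
tool_pos: [0.4353, 0.2208, 0.0825]
eef_rot: [-179.6, -0.5, 178.5]
wrist_force: [-1.7, -0.2, 0.3]
opening: 0.0243
```

Emit:
servo_tool --plan '[[0.1,[0,0,-35],0],[0.1,[0,0,-15],0],[0.1,[0,0,0],0],[0.1,[0,0,0],0]]'

```text
time: 19.1
tool_pos: [0.4403, 0.2229, 0.0383]
eef_rot: [180.0, 0.0, 178.4]
wrist_force: [0.1, -0.8, -0.7]
opening: 0.0242
```

Emit:
servo_tool --plan '[[0.1,[0,0,-13],0],[0.1,[0,0,-10],0],[0.1,[0,0,-4],0],[0.1,[0,0,0],0],[0.1,[0,0,0],0]]'

```text
time: 19.6
tool_pos: [0.4399, 0.223, 0.0102]
eef_rot: [-180.0, -0.0, 178.5]
wrist_force: [-0.9, -0.5, -0.1]
opening: 0.0237
```

Emit:
servo_tool --plan '[[0.35,[0,0,0],0],[0.4,[0,0,0],0],[0.45,[0,0,0],0],[0.47,[0,0,0],0],[0.47,[0,0,0],0]]'

```text
time: 20.1
tool_pos: [0.4399, 0.2231, 0.0104]
eef_rot: [180.0, 0.0, 178.5]
wrist_force: [-0.0, 0.2, -0.2]
opening: 0.0401
```

Emit:
servo_tool --plan '[[0.47,[0,0,15],0],[0.47,[0,0,35],0],[0.47,[0,0,45],0],[0.47,[0,0,45],0],[0.47,[0,0,40],0]]'

```text
time: 20.6
tool_pos: [0.4399, 0.2229, 0.1925]
eef_rot: [180.0, 0.0, 178.5]
wrist_force: [1.3, 0.6, -0.4]
opening: 0.0403
```

Emit:
servo_tool --plan '[[0.6,[5,-41,0],0],[0.6,[5,-41,0],0],[0.6,[5,-41,0],0],[0.6,[0,0,0],0],[0.6,[0,0,0],0]]'

```text
time: 21.1
tool_pos: [0.4549, 0.0993, 0.1904]
eef_rot: [180.0, 0.0, 178.3]
wrist_force: [-0.3, -0.1, -0.3]
opening: 0.0514
```

Run:
```python
from seg import *
print(bot.sense()['tool_pos'],bot.sense()['eef_rot'])
w=shot('wrist'); P=cloud(w); Q=P.copy(); Q[(P[...,1]<.05)|(P[...,1]>.16)]=np.nan; comps(Q,0.0045,.03,200)
m=(Q[...,2]>.0045)&(Q[...,2]<.02); q=Q[m]
for x in np.arange(.375,.53,.01):
    s=q[abs(q[:,0]-x)<.004]
    if len(s)>5: print(x.round(3),len(s),(1000*s[:,1].min()).round(),(1000*s[:,1].max()).round())
c=shot('scene')
a=cv2.resize(w['frame'],(400,250)); b=cv2.resize(c['frame'][150:275,150:350],(400,250),interpolation=cv2.INTER_CUBIC)
cv2.imwrite('pics/v6.png',np.hstack([a,b])[:,:,::-1])
```

```text
[0.45489601 0.09934288 0.19040786] [1.79978490e+02 6.00262052e-03 1.78320509e+02]
px [324 167] n 2821 min [384.  80.   5.] max [524. 117.  10.] rect [453.9 100.5] [ 36.7 140.8] 87.8 pca 177.5
0.385 89 96.0 111.0
0.395 175 95.0 110.0
0.405 167 95.0 110.0
0.415 164 95.0 110.0
0.425 152 94.0 109.0
0.435 153 94.0 109.0
0.445 151 94.0 108.0
0.455 138 93.0 108.0
0.465 130 93.0 107.0
0.475 134 93.0 107.0
0.485 159 88.0 110.0
0.495 247 81.0 116.0
0.505 141 80.0 117.0
0.515 225 81.0 117.0
0.525 47 87.0 108.0
```

View pics/v6.png

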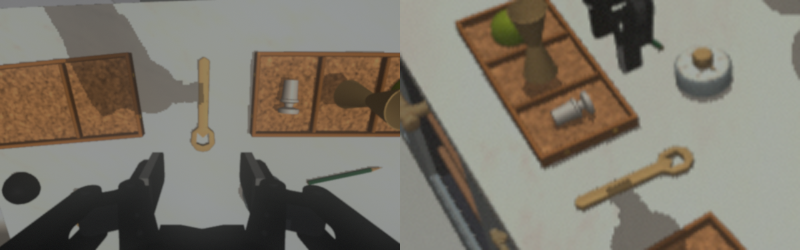

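The flat stopper lies in the near bay at crop (572,108). The opener is centred at (0.454, 0.1005), axis 177.5°, already square to the jaws.

Emit:
servo_tool --plan '[[0.5,[-1,1,-45],-0.012],[0.5,[0,0,-45],0],[0.5,[0,0,-45],0],[0.5,[0,0,-30],0],[0.5,[0,0,-15],0]]' --grip_force 50

```text
time: 21.7
tool_pos: [0.452, 0.1023, 0.0074]
eef_rot: [-179.9, -0.2, 177.9]
wrist_force: [0.3, 0.2, 1.2]
opening: 0.0428
```

Emit:
servo_tool --plan '[[0.5,[0,0,-5],0],[0.5,[0,0,-3],0],[0.5,[0,0,0],0],[0.5,[0,0,0],0]]'

```text
time: 22.1
tool_pos: [0.4546, 0.1016, 0.0032]
eef_rot: [180.0, 0.1, 177.8]
wrist_force: [-0.9, 0.1, 0.4]
opening: 0.0426
```

Emit:
servo_tool --plan '[[0.5,[0,0,-2],0],[0.5,[0,0,-1],0],[0.3,[0,0,0],0],[0.1,[0,0,0],0],[0.1,[0,0,0],0]]'

```text
time: 22.6
tool_pos: [0.4543, 0.1011, 0.0]
eef_rot: [180.0, 0.0, 177.8]
wrist_force: [-1.5, -0.4, 8.9]
opening: 0.0266
```

Emit:
servo_tool --plan '[[0.1,[0,0,0],0],[0.1,[0,0,0],0],[0.1,[0,0,0],0],[0.1,[0,0,0],0],[0.1,[0,0,0],0]]'

```text
time: 23.1
tool_pos: [0.4543, 0.1011, -0.0]
eef_rot: [180.0, 0.0, 177.8]
wrist_force: [-1.7, -1.1, 8.4]
opening: 0.0264
```

Emit:
servo_tool --plan '[[0.1,[0,0,10],0],[0.1,[0,0,30],0],[0.1,[0,0,40],0],[0.1,[0,0,40],0],[0.1,[0,0,0],0]]'

```text
time: 23.6
tool_pos: [0.457, 0.1018, 0.124]
eef_rot: [179.8, 0.5, 177.7]
wrist_force: [1.4, 0.8, -1.2]
opening: 0.0263
```

Run:
```python
from seg import *
w=shot('wrist'); c=shot('scene')
a=cv2.resize(w['frame'],(400,250)); b=cv2.resize(c['frame'][150:275,150:350],(400,250),interpolation=cv2.INTER_CUBIC)
cv2.imwrite('pics/v7.png',np.hstack([a,b])[:,:,::-1])
```

```text
(no output)
```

View pics/v7.png

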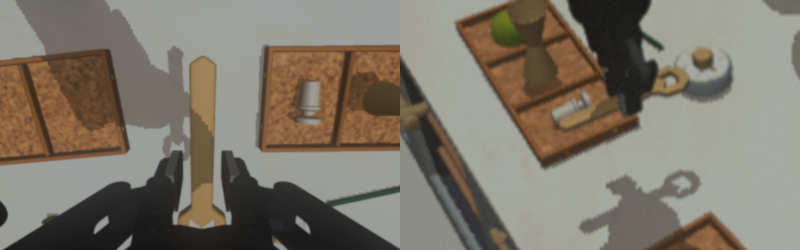

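The opener is held level and straight. Now I turn it along the two-bay tray and carry it to the long bay at (0.4456, -0.179).

Emit:
servo_tool --plan '[[0.1,[-0.8,-23.5,0],-0.122],[0.1,[-0.8,-23.5,0],-0.122],[0.1,[-0.8,-23.5,0],-0.122],[0.1,[-0.8,-23.5,0],-0.122],[0.1,[-0.8,-23.5,0],-0.122]]'

```text
time: 24.2
tool_pos: [0.4483, -0.0175, 0.1178]
eef_rot: [-179.8, -0.1, 142.5]
wrist_force: [0.2, 0.1, -1.7]
opening: 0.0265
```

Emit:
servo_tool --plan '[[0.1,[-0.8,-23.5,0],-0.122],[0.1,[-0.8,-23.5,0],-0.122],[0.1,[-0.8,-23.5,0],-0.122],[0.1,[-0.8,-23.5,0],-0.122],[0.1,[-0.8,-23.5,0],-0.122]]'

```text
time: 24.7
tool_pos: [0.4444, -0.1347, 0.1179]
eef_rot: [-179.8, -0.0, 107.6]
wrist_force: [0.3, -0.1, -0.7]
opening: 0.0264
```

Emit:
servo_tool --plan '[[0.1,[-0.8,-22.5,0],-0.122],[0.1,[-0.8,-22.5,0],-0.122],[0.1,[0,0,-35],0],[0.1,[0,0,-35],0],[0.1,[0,0,0],0]]'

```text
time: 25.2
tool_pos: [0.4399, -0.1779, 0.045]
eef_rot: [-179.4, -0.1, 93.9]
wrist_force: [-1.4, -0.2, -2.3]
opening: 0.0262
```

Emit:
servo_tool --plan '[[0.1,[0,0,-10],0],[0.1,[0,0,0],0],[0.1,[0,0,0],0]]'

```text
time: 25.5
tool_pos: [0.4448, -0.179, 0.0401]
eef_rot: [179.9, 0.0, 93.9]
wrist_force: [-1.1, -0.1, -0.6]
opening: 0.0261
```

Emit:
servo_tool --plan '[[0.1,[0,0,-15],0],[0.1,[0,0,-12],0],[0.1,[0,0,-5],0],[0.1,[0,0,0],0],[0.1,[0,0,0],0]]'

```text
time: 26.0
tool_pos: [0.4444, -0.1791, 0.0076]
eef_rot: [180.0, 0.0, 93.9]
wrist_force: [-0.1, -0.5, -1.3]
opening: 0.0267
```

Emit:
servo_tool --plan '[[0.1,[0,0,-1],0],[0.1,[0,0,0],0],[0.35,[0,0,0],0],[0.45,[0,0,0],0],[0.5,[0,0,0],0]]'

```text
time: 26.5
tool_pos: [0.4444, -0.179, 0.0065]
eef_rot: [180.0, 0.0, 93.9]
wrist_force: [0.7, 0.3, -0.1]
opening: 0.0427
```

Emit:
servo_tool --plan '[[0.5,[0,0,10],0],[0.5,[0,0,35],0],[0.5,[0,0,45],0],[0.5,[0,0,45],0],[0.5,[0,0,45],0]]'

```text
time: 27.0
tool_pos: [0.4436, -0.1792, 0.1883]
eef_rot: [-180.0, 0.0, 93.8]
wrist_force: [1.3, 0.7, 0.5]
opening: 0.0428
```

Emit:
servo_tool --plan '[[0.5,[14.7,5.8,0],0.1327],[0.5,[14.7,5.8,0],0.1327],[0.5,[14.7,5.8,0],0.1327],[0.5,[14.7,5.8,0],0.1327],[0.5,[14.7,5.8,0],0.1327]]'

```text
time: 27.5
tool_pos: [0.518, -0.1498, 0.187]
eef_rot: [180.0, 0.0, 132.2]
wrist_force: [0.4, 0.1, 0.3]
opening: 0.0427
```

Emit:
servo_tool --plan '[[0.5,[14.7,5.8,0],0.1327],[0.5,[14.7,5.8,0],0.1327],[0.5,[14.7,5.8,0],0.1327],[0.5,[14.7,5.8,0],0.1327],[0.5,[14.7,5.8,0],0.1327]]'

```text
time: 28.0
tool_pos: [0.5915, -0.121, 0.187]
eef_rot: [-180.0, 0.0, 170.2]
wrist_force: [0.5, 0.2, 0.1]
opening: 0.0427
```

Emit:
servo_tool --plan '[[0.55,[14.7,5.8,0],0.1327],[0.55,[14.7,5.8,0],0.1327],[0.55,[0,0,0],0],[0.55,[0,0,0],0]]'

```text
time: 28.4
tool_pos: [0.62, -0.1098, 0.1865]
eef_rot: [-180.0, -0.0, -175.1]
wrist_force: [-0.2, 0.1, -0.8]
opening: 0.0471
```

Run:
```python
from seg import *
print(bot.sense()['tool_pos'],bot.sense()['eef_rot'])
w=shot('wrist'); P=cloud(w); Q=P.copy(); Q[(P[...,0]<.57)|(P[...,1]>-.08)|(P[...,1]<-.15)]=np.nan; comps(Q,0.004,.05,200)
c=shot('scene')
a=cv2.resize(w['frame'],(400,250)); b=cv2.resize(c['frame'][245:395,240:480],(400,250),interpolation=cv2.INTER_CUBIC)
cv2.imwrite('pics/v8.png',np.hstack([a,b])[:,:,::-1])
```

```text
[ 0.62001839 -0.10981791  0.18652222] [-1.79976580e+02 -3.78441543e-02 -1.75086641e+02]
px [324 175] n 1491 min [ 589. -122.    6.] max [651. -95.  26.] rect [ 620.2 -110.2] [60.9 25.3] 7.5 pca -174.7
px [294 285] n 1983 min [ 708. -150.    4.] max [ 755. -106.   34.] rect [ 731.8 -128.1] [46.7 43.6] 1.0 pca -139.8
```

View pics/v8.png

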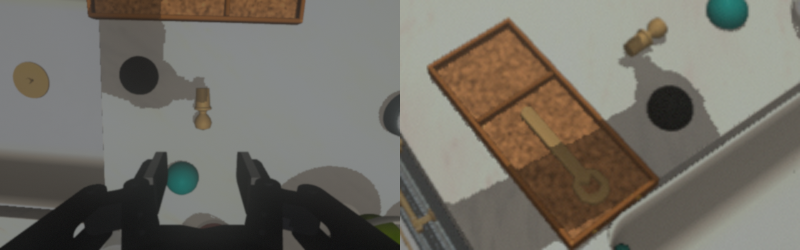

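The opener lies flat in the long bay (crop (565,155)). The ball stopper is centred under the tool at (0.620, -0.110), so I descend.

Emit:
servo_tool --plan '[[0.55,[-3,0,-40],0],[0.55,[0,0,-45],0],[0.55,[0,0,-45],0],[0.55,[0,0,-30],0],[0.55,[0,0,-14],0]]' --grip_force 30

```text
time: 29.0
tool_pos: [0.615, -0.1095, 0.0096]
eef_rot: [180.0, -0.3, -175.0]
wrist_force: [0.1, 1.0, -0.0]
opening: 0.0472
```

Emit:
servo_tool --plan '[[0.55,[0,0,-6],0],[0.55,[0,0,-3],0],[0.3,[0,0,0],0],[0.1,[0,0,0],0],[0.1,[0,0,0],0]]'

```text
time: 29.5
tool_pos: [0.6188, -0.1095, 0.0049]
eef_rot: [-180.0, 0.1, -174.9]
wrist_force: [-1.5, -0.0, 5.9]
opening: 0.0234
```

Emit:
servo_tool --plan '[[0.1,[0,0,0],0],[0.1,[0,0,0],0],[0.1,[0,0,0],0],[0.1,[0,0,15],0],[0.1,[0,0,15],0]]'

```text
time: 30.0
tool_pos: [0.6175, -0.1094, 0.0344]
eef_rot: [180.0, -0.0, -174.9]
wrist_force: [0.3, -0.9, 0.5]
opening: 0.0234
```

Emit:
servo_tool --plan '[[0.1,[0,0,45],0],[0.1,[0,0,35],0],[0.1,[0,0,0],0],[0.1,[0,0,0],0]]'

```text
time: 30.4
tool_pos: [0.6185, -0.1093, 0.1153]
eef_rot: [-180.0, 0.2, -174.9]
wrist_force: [-0.0, 0.8, -0.3]
opening: 0.0233
```

Run:
```python
from seg import *
w=shot('wrist')
cv2.imwrite('pics/v9.png',w['frame'][100:400,120:520,::-1])
```

```text
(no output)
```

View pics/v9.png

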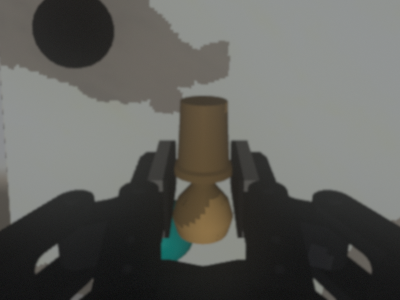

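Emit:
servo_tool --plan '[[0.1,[-36.5,13.3,0],-0.01],[0.1,[-36.5,13.3,0],-0.01],[0.1,[-36.5,13.3,0],-0.01],[0.1,[-36.5,13.3,0],0],[0.1,[-36.5,13.3,0],0]]'

```text
time: 30.95
tool_pos: [0.4325, -0.0424, 0.1122]
eef_rot: [-180.0, -0.2, -176.6]
wrist_force: [0.3, 0.0, -0.2]
opening: 0.0232
```

Emit:
servo_tool --plan '[[0.1,[0,0,0],0],[0.1,[0,0,-40],0],[0.1,[0,0,-35],0],[0.1,[0,0,0],0],[0.1,[0,0,0],0]]'

```text
time: 31.45
tool_pos: [0.4345, -0.0433, 0.038]
eef_rot: [-180.0, -0.2, -176.6]
wrist_force: [-0.2, -0.3, 0.2]
opening: 0.0232
```

Emit:
servo_tool --plan '[[0.1,[0,0,-13],0],[0.1,[0,0,-10],0],[0.1,[0,0,-4],0],[0.1,[0,0,0],0],[0.1,[0,0,0],0]]'

```text
time: 31.95
tool_pos: [0.4355, -0.0429, 0.0118]
eef_rot: [180.0, 0.0, -176.6]
wrist_force: [-0.8, -0.6, -0.4]
opening: 0.0232
```

Emit:
servo_tool --plan '[[0.35,[0,0,0],0],[0.4,[0,0,0],0],[0.45,[0,0,0],0],[0.47,[0,0,0],0],[0.47,[0,0,0],0]]'

```text
time: 32.45
tool_pos: [0.4352, -0.0428, 0.0113]
eef_rot: [180.0, -0.0, -176.6]
wrist_force: [0.2, 0.0, 0.7]
opening: 0.0403
```

Emit:
servo_tool --plan '[[0.47,[0,0,15],0],[0.47,[0,0,35],0],[0.47,[0,0,45],0],[0.47,[0,0,45],0],[0.47,[0,0,45],0]]'

```text
time: 32.95
tool_pos: [0.4346, -0.0431, 0.1979]
eef_rot: [-180.0, -0.0, -176.6]
wrist_force: [1.3, -0.7, -0.4]
opening: 0.0402
```

Emit:
servo_tool --plan '[[0.47,[40,-20,20],0],[0.47,[40,-20,20],0],[0.47,[40,-20,20],0],[0.47,[40,-20,0],0],[0.47,[0,0,0],0]]'

```text
time: 33.45
tool_pos: [0.599, -0.1254, 0.256]
eef_rot: [-179.8, 0.1, -176.7]
wrist_force: [-0.4, 0.3, -0.4]
opening: 0.0401
```

Run:
```python
from seg import *
w=shot('wrist'); c=shot('scene')
cv2.imwrite('pics/v10.png',cv2.resize(c['frame'][130:390,130:470],None,fx=2.2,fy=2.2,interpolation=cv2.INTER_CUBIC)[:,:,::-1])
cv2.imwrite('pics/v11.png',w['frame'][:,:,::-1])
P=cloud(c)
for ctr,yaw in (((.4428,.3128),88.5),((.4428,-.1313),93.4)):
    a=np.radians(yaw); d=P[...,:2]-ctr
    L=np.stack([d@[np.cos(a),np.sin(a)],d@[-np.sin(a),np.cos(a)]],-1)
    for lo,hi in (((-.13,-.05),(-.04,.04),(.05,.13)) if yaw<90 else ((-.13,.035),(.046,.13))):
        m=(L[...,0]>lo)*0+((L[...,0]>lo)&(L[...,0]<hi)&(abs(L[...,1])<.052)&(P[...,2]>.0105)&(P[...,2]<.14))
        m=m.astype(bool); q=L[m]*1000; z=P[m][:,2]
        print(yaw,lo,hi,len(q),q.min(0).round(),q.max(0).round(),z.max().round(3))
```

```text
88.5 -0.13 -0.05 204 [-122.  -48.] [-50.  42.] 0.036
88.5 -0.04 0.04 598 [-35. -47.] [40. 49.] 0.108
88.5 0.05 0.13 187 [ 50. -45.] [130.  49.] 0.039
93.4 -0.13 0.035 690 [-119.  -18.] [23. 34.] 0.018
93.4 0.046 0.13 310 [ 76. -28.] [118.  31.] 0.035
```

View pics/v10.png

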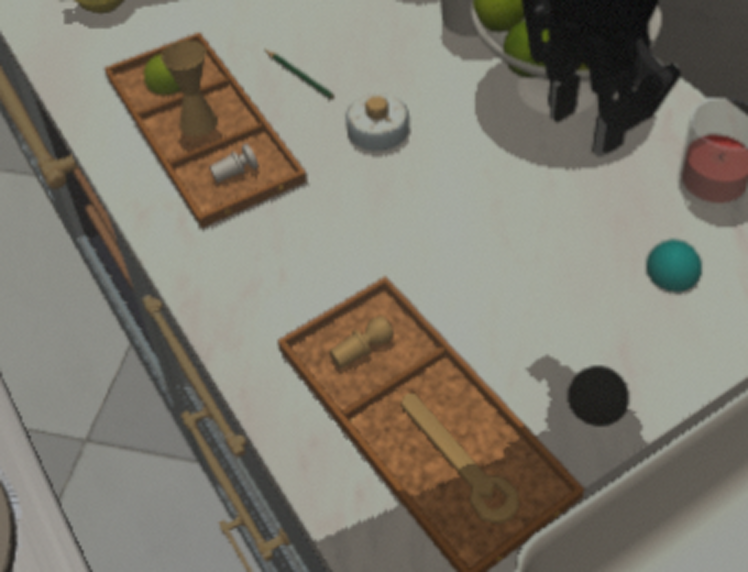

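```bash
python3 -c "
from h import *
print(bot.sense()['qd'].round(2)); print(bot.job_done())"
```

```text
[-1.04 -2.   -0.31  2.45  0.21  0.12 -0.27]
the job is handed in; nothing more can be done
None
```

Both trays are made up as asked, and I handed the job in at about 33.5 s of the 136 s allowed.

- **Three-bay tray:** The jigger stands upright, larger cup up, in the middle bay. The green lime half is cut face down in the far (+y) bay. The flat-headed stopper lies in the near bay.
- **Two-bay tray:** The opener lies flat in the long bay, and the ball-headed stopper lies in the short bay.

I placed them in the order listed: jigger, lime, flat stopper, opener, ball stopper.

**Last checks:** The final scene picture showed every item in its bay with the gripper well clear. The timer and the black and turquoise look-alikes stood where they were.
- **Fit, two-bay tray:** By depth, the opener spans −119 to +23 mm in the long bay (−132.5 to +37.5 mm), and the ball stopper is inside the short bay.
- **Fit, three-bay tray:** The depth check was muddied by the dividers and the jigger hiding part of the lime, so there I relied on the pictures.
- **Heights:** Measured heights agreed with the given sizes plus the 5 mm floor, within about 6 mm.
- **Forces:** Contact forces read between moves never passed about 9 N.

Nothing failed or had to be redone. I first took the flat stopper's axis as about 163° from the scene view. The closer wrist view gave about 172°, and I used that for the grasp.

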